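# Hang the soap basket on the bath rail and fill it from the drawer

## Task

Lift the chrome soap basket out of the drawer's way and hook it over the upper bar of the rail, on the near side, well to the left of the black rubber ring (a hand's breadth or more between ring and hook), then slide it along the bar, without lifting it off, until its right hook meets the ring. Then pull the drawer out to its stop, put everything that lies in it (soaps, pumice, nailbrush: whichever are there) into the hanging basket, and push the drawer fully home. The basket must end hanging against the ring; leave the bottle, denture case, pill box and soap holder where they are.

Things in the scene. Friction and masses are not known exactly. Their poses are not given: they have to be found in the camera images.
- rail: Chrome stand with two round bars along its y axis, fixed to the sill. Origin on the sill midway between its posts; x away from the robot, y to the left, z up. Posts 16 mm thick at y = -240 and +240 mm, 200 mm high with 22 mm balls on top (to 214 mm); their feet 140 mm in x, 34 mm in y, 10 mm high.
- rail_bar (a point): Middle of the upper bar's axis, 190 mm above the sill. The bar is 12 mm thick. The lower bar, equally thick, runs parallel 90 mm straight below it. The basket hangs on the robot's side (-x) of both.
- ring: Black rubber stop ring fixed on the upper bar: the mark. 26 mm across, 12 mm wide along the bar. Origin on the sill straight under it, axes as the rail's; its faces lie at y = -6 and +6 mm, z = 190 mm. The basket comes up against the +y (left) face; hooks cannot pass it.
- basket: Loose chrome hanging basket, about 350 g, standing upright on the sill in front of the drawer. Origin: centre of the tray's underside; x to its back (hook side), y left, z up. Tray outside 124 (x) by 232 (y) by 45 mm high. Hung (front 4 degrees low), its origin is about 70 mm nearer the robot than the bar's axis and 65 mm above the sill. It slides along the bar with 1 to 3 N.
- basket_grip (a point): Centre of the basket's rose grip, 12 mm thick (x), 60 mm long (y), 26 mm high (z), at (60, 0, 156) mm in the basket's frame. The grip's underside is about 15 mm above the bar's top once hung; the basket's centre of mass lies some 40 to 50 mm in front of it.
- basket_hook (a point): Middle between the two hooks, where the upper bar's axis lies when hung: (76, 0, 120) mm in the basket's frame. Hooks at y = -70 and +70 mm, 12 mm wide, open downwards: inside from x = 62 (strap) to 84 mm (back leg), top's underside z = 126, back leg down to z = 106, then a lip flaring backwards to x = 97, z = 92 mm.
- basket_hook_right (a point): Outer (right) face of the right hook at bar height: (76, -76, 120) mm in the basket's frame. It has y = 6 mm in the ring's frame when it touches the ring.
- basket_tray (a point): Centre of the tray's floor (top side), (0, 0, 4) mm in the basket's frame. Inside the tray 116 mm (x) by 224 mm (y), 41 mm deep, walls 4 mm: four items fit side by side along y. Two 4 mm rubber bumpers on the tray's back (to x = 66, z = 11 to 41 mm, at y = -70 and +70) lean on the lower bar.
- chest: White low drawer box, fixed, 250 mm deep (x), 380 mm wide (y), 85 mm high; origin under its centre; its front, with the one drawer, faces -x, towards the robot.
- chest_drawer0 (a joint): The drawer's travel along the chest's -x: 0 m = fully home, 0.174 m = out at its stop. Friction about 1 N and 4 N per m/s; it stays where it is left.
- chest_drawer0_handle (a point): Middle of the drawer's bar handle (moves with the drawer): round steel bar along y, 11 mm thick, 120 mm long, standing 35 mm off the front panel (15 mm thick, top edge 72 mm above the sill), 47 mm above the sill.
- drawer_floor (a point): Centre of the drawer's inner floor (moves with the drawer), 22 mm above the sill; inside 205 mm (x) by 338 mm (y), wall tops 63 mm above the sill. At the stop, the rear 37 mm stay under the chest's top.
- soap_cream: Cream guest soap, 56 x 34 x 22 mm (x, y, z), about 60 g; may be absent. Starts in the drawer, flat. Origin: centre of its underside.
- soap_lilac: Lilac guest soap, 56 x 34 x 22 mm (x, y, z), about 60 g; may be absent. Starts in the drawer, flat. Origin: centre of its underside.
- pumice: Grey pumice stone, 58 x 36 x 26 mm (x, y, z), about 50 g; may be absent. Starts in the drawer, flat. Origin: centre of its underside.
- nailbrush: Wooden nailbrush, bristles down, 66 x 34 x 26 mm (x, y, z; wood from z = 12 to 26 mm, bristles 58 x 26 mm below), about 50 g; may be absent. Starts in the drawer. Origin: centre of its underside.
- bottle: Glass pump bottle, 66 mm across, 188 mm high, loose on the sill. Bystander. Origin: centre of its underside.
- denture_case: Rose plastic denture case, 85 x 60 x 36 mm, loose on top of the chest. Bystander. Origin: centre of its underside.
- pill_box: Round blue pill box, 72 mm across, 27 mm high, loose on top of the chest. Bystander. Origin: centre of its underside.
- soap_holder: Round chrome soap holder, 104 mm across, 26 mm high, loose on the sill beyond the rail. Bystander. Origin: centre of its underside.

How it is judged (in metres and radians):
On the way, in this order (a step that is already met when the one before it is completed fails the run):
1. the basket hangs on the upper bar, its right hook 60 mm or more left of the ring (x of basket_hook in the frame of rail between -0.012 and 0.012 m and z of basket_hook in the frame of rail between 0.178 and 0.198 m and contact force between basket and rail above 0.4 N and angle between basket's own z axis and vertical below 0.2 rad and y of basket_hook_right in the frame of ring above 0.066 m), for 0.2 s.
2. still hooked on, the basket passes along the bar (right hook 15 to 45 mm from the ring) (x of basket_hook in the frame of rail between -0.012 and 0.012 m and z of basket_hook in the frame of rail between 0.178 and 0.198 m and angle between basket's own z axis and vertical below 0.2 rad and y of basket_hook_right in the frame of ring between 0.021 and 0.051 m), for 0.02 s.
3. the basket hangs with its right hook at the ring (within 8 mm) (x of basket_hook in the frame of rail between -0.012 and 0.012 m and z of basket_hook in the frame of rail between 0.178 and 0.198 m and contact force between basket and rail above 0.4 N and angle between basket's own z axis and vertical below 0.2 rad and y of basket_hook_right in the frame of ring between 0 and 0.014 m), for 0.2 s.
4. the drawer is pulled out to its stop (within 8 mm) (value of joint chest_drawer0 above 0.166 m), for 0.1 s.
At the end, for the whole second after the job is handed in: The basket hangs on the upper bar, upright within 11 degrees and at rest, its right hook within 8 mm of the ring's left face; every item that was in the drawer lies at rest inside the basket's tray; the drawer is shut to within 6 mm (all of step 3 and value of joint chest_drawer0 below 0.006 m and linear speed of each of basket, soap_cream, soap_lilac, pumice, nailbrush below 0.05 m/s and x of soap_cream in the frame of basket between -0.064 and 0.064 m and y of soap_cream in the frame of basket between -0.116 and 0.116 m and z of soap_cream in the frame of basket between -0.005 and 0.06 m and x of soap_lilac in the frame of basket between -0.064 and 0.064 m and y of soap_lilac in the frame of basket between -0.116 and 0.116 m and z of soap_lilac in the frame of basket between -0.005 and 0.06 m and x of pumice in the frame of basket between -0.064 and 0.064 m and y of pumice in the frame of basket between -0.116 and 0.116 m and z of pumice in the frame of basket between -0.005 and 0.06 m and x of nailbrush in the frame of basket between -0.064 and 0.064 m and y of nailbrush in the frame of basket between -0.116 and 0.116 m and z of nailbrush in the frame of basket between -0.005 and 0.06 m); the robot touches nothing.
It fails at once if a bystander is shoved more than 30 mm or knocked over (distance of any of bottle, denture_case, pill_box, soap_holder from where it was at the start of the episode above 0.03 m or angle between any of bottle, denture_case, pill_box, soap_holder's own z axis and vertical above 0.6 rad).
Of soap_cream, soap_lilac, pumice, nailbrush only 2 to 4 are there at a start; the rules pass over those that are not, and their reading is None.
At some moment in a run one of basket, soap_cream, soap_lilac, pumice, nailbrush may be knocked a few centimetres aside while the robot is not near it.
It also fails if it takes over 210 s, if anything falls off the work surface, if the arm or the gripper's body presses on something with over 40 N, if the wrist force passes 120 N, or if a joint passes its speed limit or range.

## Robot

A 6-joint arm with a two-finger parallel gripper is mounted at the origin on the work surface. World frame = base frame: x ahead of the robot, y to its left, z up, the work surface at z = 0. Lengths are in m, angles in degrees, forces in N, time in s.
With the tool pointing down it reaches from about 0.35 to 0.875 m from the base axis. Payload 4.2 kg.
Tool frame: the origin (TCP) lies on the centre line of the jaws, within the pads' length; the fingertips stand r.tip_extent ahead of it and the grasp point (between the pads) lies 11 mm behind it (r.tip_extent is the distance from the TCP to the fingertips, in m); z points along the fingers, y is the line along which they close (so a half turn about z gives the same grasp; the last joint's range is limited). The gripper opens to 87 mm and grips with 3 to 60 N. Pads are 19 mm wide; open, the fingers measure 117 mm over their backs; the gripper's body (75 mm by 190 mm) begins 51 mm behind the grasp point.
Start: joints at [-61.329, 22.042, 0.453, 0, -68.411, -14.817], TCP at [0.15, -0.607, 0.231] pointing down, gripper open.
Joint ranges: [-179.83, 179.83], [-69.29, 118.12], [-61.27, 80.66], [-181.25, 117.63], [-171.15, -9.14], [-177.46, 177.46]. Speed limits (degrees/s): [159.86, 159.86, 180, 180, 180, 180].

## Interface

Orientations are given as a 3x3 rotation matrix whose columns are the frame's x, y, z axes.
In Python, from station import r gives the robot as it stands.
- The arm moves only by the shell command python3 -m jog 'ROWS'. ROWS is text: rows parted by semicolons, each of 5 numbers parted by spaces: the opening, from 0 (shut) to 1 (fully open), then the shift along the world's x, y, z in mm, then the turn about the world's z in degrees. In form: hand dx dy dz roll; .... A call has 1 to 5 rows; each row shifts and turns the commanded pose from where the row before left it; what a row does not reach is not made up. A row lasts 1/8 s, in which the tool goes at most 62.5 mm and 10.7 degrees, less where a joint would pass 70% of its speed; a pose out of reach is approached as far as the arm can. A call is refused whole if a number of a shift passes 62.5 or a number of a turn 10.7, either way. A call with a gripper value outside its range is refused whole. The fingers move at their own pace and stop on an object; the grip force is fixed at half the most. Time passes only in rows, so rows that do not move let the fingers close. It gives the time, the measured TCP pose, the force, the opening and the grip force at its end, in the units of the state.
- r.sense(): the state, without advancing time (a new reading comes with each control period).
- r.capture(name): name is "scene" or "side" or "wrist"; returns a dict with "pixels" (420x560x3 uint8, red, green, blue), "fovy" (degrees; the focal length in pixels is half the picture's height over the tangent of half this angle, whatever the lens; pixels are square), "cx", "cy" (the principal point, pixels), "origin" and "orientation" of the camera in the world; the wrist camera has in their place "T_tool_cam" (4x4, takes a point from camera to tool coordinates, whose origin is the TCP and whose axes are the flange's). Camera axes: x right, y down, z forward; pixel columns grow to the right and rows downward; lengths in m; the calibration is good to about 2 mm. A picture is of the moment at which its call begins: read the wrist's pose just before it. There is no depth.
- r.finish_job(): hands the job in; it is judged then, once.
The state is a dict: "time_s": time; "joints": joint angles; "joint_velocities": joint speeds; "effort": joint torques, N m; "tcp_pos": TCP position; "ee_rot": TCP orientation; "wrist_force": force on the tool from outside, world axes, zero at the start; "moment": the same for the moment, N m; "gripper_width": opening from 0.0 (shut) to 1.0 (fully open); "gripper_force": force on a finger pad.
Only numpy, scipy, OpenCV 4.12 (cv2) and the standard library are available. Lean on these libraries where they do the work, as an engineer would, in place of code of your own. Each camera call takes 0.05 s, during which the arm holds its last target. There are 200 camera calls.

## Working session

There is one attempt and no reset: what is moved stays moved. The work goes in short steps, Python scripts to look and compute and a shell command to move; the robot and the scene stay as the last step left them, time stands still between calls to the robot, and variables do not carry over. Pictures are saved under pics/ and viewed, at most 14 in all, crops included, and the job is handed in when it is done.

```bash
mkdir -p pics; ls; python3 - <<'E'
from station import r
import cv2,numpy as np
s=r.sense();print(s['tcp_pos'],s['ee_rot'],r.tip_extent)
for n in ["scene","side"]:
    c=r.capture(n);cv2.imwrite(f"pics/{n}0.png",c["pixels"][:,:,::-1]);print(n,{k:v for k,v in c.items() if k!="pixels"})
E
```

```text
pics
[ 0.1495213  -0.60624142  0.22946836] [[-9.70963675e-01 -2.39226162e-01 -6.20159566e-04]
 [-2.39226943e-01  9.70961436e-01  2.08796648e-03]
 [ 1.02654816e-04  2.17569848e-03 -9.99997628e-01]] 0.008
scene {'fovy': 43.23610760129601, 'cx': 277.40268189715215, 'cy': 218.25596300570652, 'origin': array([ 1.06125346, -0.5407529 ,  1.11567689]), 'orientation': array([[ 0.73589229,  0.56011488, -0.38043903],
       [ 0.67708214, -0.61265518,  0.40769278],
       [-0.00472315, -0.55760645, -0.83009201]])}
side {'fovy': 54.35345793386838, 'cx': 282.11423422740336, 'cy': 211.92740509130493, 'origin': array([ 0.50613866, -0.89621953,  0.81432547]), 'orientation': array([[ 0.98999393, -0.10516716,  0.0940845 ],
       [-0.13924181, -0.61992552,  0.77220727],
       [-0.02288546, -0.777581  , -0.62836617]])}
```

View pics/scene0.png

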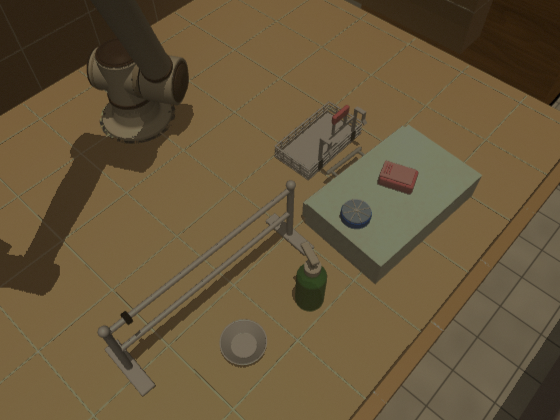

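View pics/side0.png

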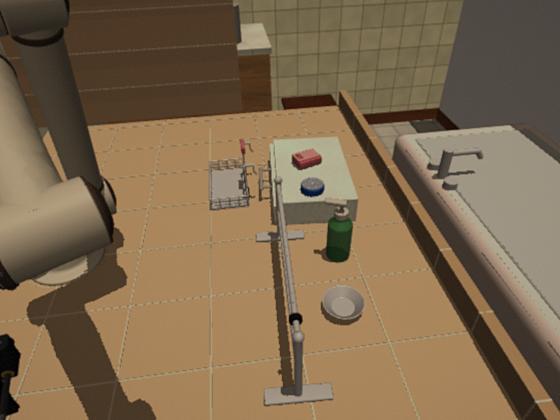

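Scene view: basket about (322,140) with its rose grip at (340,114), rail balls at (104,331) and (290,186), ring at (126,318), chest top centre at about (392,197). Side view: grip (243,146), balls (279,182) and (298,338), ring (296,319). Next I get positions by casting rays.

```bash
cat > h.py <<'E'
from station import r
import cv2,numpy as np
def cam(n):
    s=r.sense(); c=r.capture(n)
    if n=="wrist":
        T=np.eye(4);T[:3,:3]=s['ee_rot'];T[:3,3]=s['tcp_pos'];T=T@c["T_tool_cam"]
        c["origin"],c["orientation"]=T[:3,3],T[:3,:3]
    c["f"]=210/np.tan(np.radians(c["fovy"]/2)); return c
def ray(c,p):
    return c["orientation"]@np.array([(p[0]-c["cx"])/c["f"],(p[1]-c["cy"])/c["f"],1])
def onz(c,p,z):
    d=ray(c,p);o=c["origin"];return o+d*(z-o[2])/d[2]
def tri(c1,p1,c2,p2):
    A=[];b=[]
    for c,p in((c1,p1),(c2,p2)):
        d=ray(c,p);d/=np.linalg.norm(d);P=np.eye(3)-np.outer(d,d);A.append(P);b.append(P@c["origin"])
    x=np.linalg.solve(sum(A),sum(b));return x,max(np.linalg.norm(a@x-q) for a,q in zip(A,b))
def px(c,X):
    q=c["orientation"].T@(np.array(X)-c["origin"]);return np.array([c["cx"],c["cy"]])+c["f"]*q[:2]/q[2]
def blobs(c,lo,hi,box,n=3):
    h=cv2.cvtColor(c["pixels"],cv2.COLOR_RGB2HSV);m=cv2.inRange(h,np.array(lo),np.array(hi))
    k=np.zeros_like(m);x0,y0,x1,y1=box;k[y0:y1,x0:x1]=m[y0:y1,x0:x1]
    N,_,st,ce=cv2.connectedComponentsWithStats(k)
    return [(int(st[i,4]),ce[i].round(1)) for i in sorted(range(1,N),key=lambda i:-st[i,4])[:n]]
E
cat > m.py <<'E'
from h import *
np.set_printoptions(precision=4,suppress=True)
S=cam("scene");D=cam("side")
for c,b,g in((S,(100,300,160,340),(325,100,360,128)),(D,(280,305,310,332),(232,132,255,158))):
    print('ring',blobs(c,(0,0,0),(179,255,40),b)); print('grip',blobs(c,(0,90,60),(9,255,255),g),blobs(c,(165,90,40),(179,255,255),g))
for p,q,z,n in(((104,331),(298,338),.203,'ballR'),((290.5,186),(279,181.5),.203,'ballL'),((126,318),(296,319),.19,'ring'),((340,114),(243,146),.156,'grip')):
    print(n,onz(S,p,z),onz(D,q,z),tri(S,p,D,q))
a=S["pixels"][95:335,80:490,::-1];cv2.imwrite("pics/s1.png",cv2.convertScaleAbs(cv2.resize(a[:190,170:],None,fx=3.2,fy=3.1,interpolation=2),alpha=1.6))
a=D["pixels"][125:225,195:365,::-1];cv2.imwrite("pics/d1.png",cv2.convertScaleAbs(cv2.resize(a,None,fx=4.6,fy=4.6,interpolation=2),alpha=1.5))
E
python3 m.py
```

```text
ring [(78, array([126.2, 317.3]))]
grip [(155, array([339.9, 114.2]))] []
ring [(96, array([294.7, 317.8]))]
grip [(53, array([242.2, 145.8]))] [(3, array([243., 151.]))]
ballR [ 0.5775 -0.487   0.203 ] [ 0.5766 -0.4912  0.203 ] (array([ 0.5764, -0.4876,  0.1991]), np.float64(0.0011297691108342722))
ballL [ 0.607  -0.0115  0.203 ] [ 0.6073 -0.018   0.203 ] (array([ 0.6069, -0.0111,  0.1998]), np.float64(0.001678969871342444))
ring [ 0.5802 -0.4427  0.19  ] [ 0.5812 -0.4425  0.19  ] (array([ 0.5809, -0.443 ,  0.1911]), np.float64(0.00027243727319691886))
grip [0.5239 0.2689 0.156 ] [0.5276 0.2676 0.156 ] (array([0.5267, 0.2653, 0.1586]), np.float64(0.0014112434938041729))
```

View pics/s1.png

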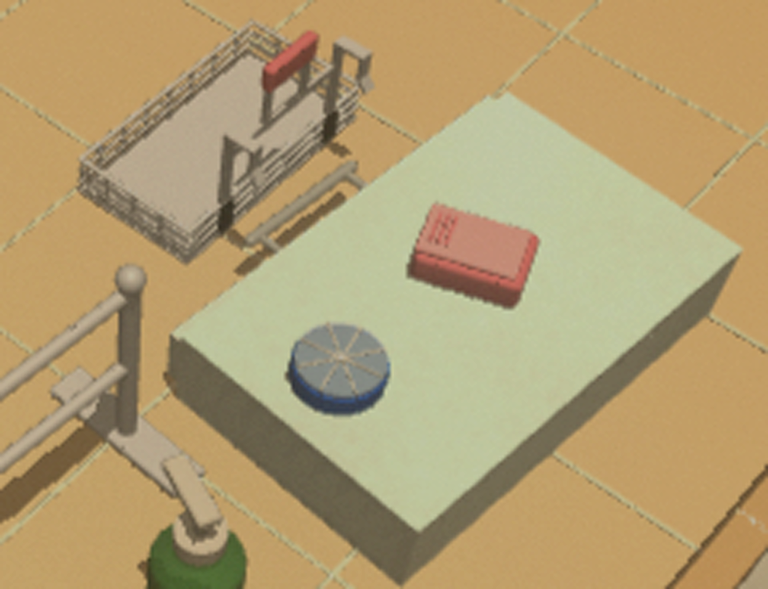

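View pics/d1.png

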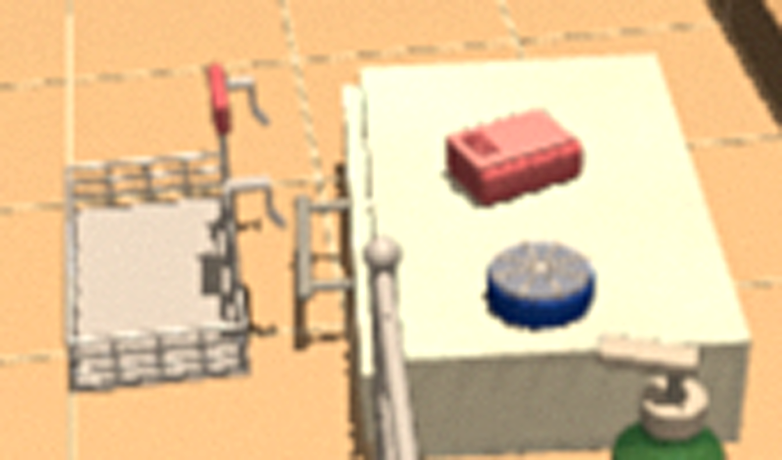

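```bash
cat > m2.py <<'E'
from h import *
np.set_printoptions(precision=4,suppress=True)
S=cam("scene");D=cam("side")
s=lambda a,b:(250+a/3.2,95+b/3.1)
d=lambda a,b:(195+a/4.6,125+b/4.6)
print('rim',[onz(S,s(*p),.045)[:2] for p in((80,165),(188,235),(250,28))])
print('rim',[onz(D,d(*p),.045)[:2] for p in((68,170),(220,155),(72,340),(243,325))])
print('gripends',[onz(S,s(*p),.169)[:2] for p in((268,70),(314,37))],[onz(D,d(*p),.169)[:2] for p in((213,66),(222,112))])
print('chest',[onz(S,s(*p),.085)[:2] for p in((172,340),(505,92),(742,250),(418,530))])
print('chest',[onz(D,d(*p),.085)[:2] for p in((362,70),(655,57),(748,340),(372,352))])
print('handle',[onz(S,s(*p),.052)[:2] for p in((250,238),(355,165))],[onz(D,d(*p),.052)[:2] for p in((303,200),(303,345))])
print('bottle',onz(S,(313,268),.17))
w=r.capture("wrist");print(w["T_tool_cam"],w["fovy"])
E
python3 m2.py
```

```text
rim [array([0.4132, 0.1466]), array([0.5303, 0.1488]), array([0.412 , 0.3705])]
rim [array([0.4071, 0.372 ]), array([0.5247, 0.3733]), array([0.4092, 0.151 ]), array([0.5259, 0.1483])]
gripends [array([0.5275, 0.238 ]), array([0.5307, 0.2907])] [array([0.5246, 0.2885]), array([0.5267, 0.2237])]
chest [array([0.6088, 0.0365]), array([0.6418, 0.4192]), array([0.8759, 0.3998]), array([0.8429, 0.0258])]
chest [array([0.6429, 0.415 ]), array([0.874 , 0.3939]), array([0.8423, 0.0231]), array([0.604 , 0.0512])]
handle [array([0.5725, 0.1754]), array([0.5858, 0.2957])] [array([0.5815, 0.2871]), array([0.5638, 0.1095])]
bottle [ 0.763  -0.1169  0.17  ]
[[ 0.0005 -0.9687 -0.2482  0.0681]
 [ 1.      0.0005 -0.0002  0.0003]
 [ 0.0003 -0.2482  0.9687 -0.1536]
 [ 0.      0.      0.      1.    ]] 59.95346910490463
```

```bash
python3 -m jog '1 24 54 8 5;1 24 54 8 5;1 24 54 8 5;1 24 54 8 5;1 24 54 8 5'; python3 -m jog '1 24 54 4 5;1 24 54 4 5;1 24 54 4 5;1 24 54 4 5;1 24 54 4 5';python3 -m jog '1 24 54 0 5;1 24 54 0 5;1 24 54 0 5;1 24 54 0 5;1 24 54 0 5';python3 -m jog '1 18 50 0 1;1 0 10 0 0;1 0 0 0 0'
cat > w.py <<'E'
from h import *
import sys
np.set_printoptions(precision=4,suppress=True)
c=cam("wrist");s=r.sense();print(s['time_s'],s['tcp_pos'],s['ee_rot'][:2,1])
cv2.imwrite(sys.argv[1],c["pixels"][:,:,::-1])
E
python3 w.py pics/w1.png
```

```text
time_s: 0.98
tcp_pos: [0.2701, -0.3352, 0.271]
ee_rot: [[-0.777, -0.629, 0.001], [-0.629, 0.777, -0.0], [-0.0, -0.001, -1.0]]
wrist_force: [1.8, 0.0, 0.3]
gripper_width: 0.998
gripper_force: 0.0
time_s: 1.6
tcp_pos: [0.39, -0.0649, 0.2912]
ee_rot: [[-0.438, -0.899, 0.002], [-0.899, 0.438, 0.0], [-0.001, -0.001, -1.0]]
wrist_force: [0.9, -1.5, -0.5]
gripper_width: 1.0
gripper_force: 0.0
time_s: 2.22
tcp_pos: [0.5102, 0.2051, 0.2908]
ee_rot: [[-0.017, -1.0, 0.001], [-1.0, 0.017, 0.0], [-0.0, -0.001, -1.0]]
wrist_force: [1.1, -0.9, 0.8]
gripper_width: 1.002
gripper_force: 0.0
time_s: 2.6
tcp_pos: [0.5273, 0.2633, 0.2901]
ee_rot: [[-0.002, -1.0, -0.001], [-1.0, 0.002, -0.001], [0.001, 0.001, -1.0]]
wrist_force: [0.9, -0.5, -1.0]
gripper_width: 1.0
gripper_force: 0.0
2.65 [0.5272 0.2626 0.2906] [-1.      0.0026]
```

View pics/w1.png

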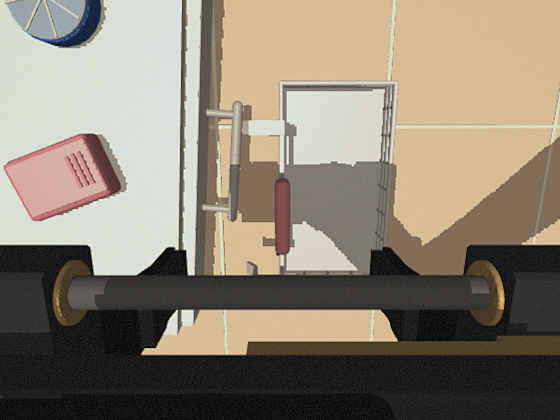

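The wrist view shows the rose grip at columns 275–290, rows 180–255, and the tray's rim at right.

```bash
python3 - <<'E'
from h import *
np.set_printoptions(precision=4,suppress=True)
c=cam("wrist")
for p in((283,180),(282.5,254),(275,218),(290,218)):print(onz(c,p,.165))
print([onz(c,p,.045) for p in((281,82),(396,82),(281,270),(376,270))], [onz(c,p,.052) for p in((237,104),(233,218))])
print(blobs(c,(0,90,50),(12,255,255),(265,170,300,265)))
E
```

```text
[0.5227 0.238  0.165 ]
[0.5231 0.2986 0.165 ]
[0.529  0.2683 0.165 ]
[0.5172 0.2684 0.165 ]
[array([0.5233, 0.1543, 0.045 ]), array([0.4043, 0.1546, 0.045 ]), array([0.5233, 0.363 , 0.045 ]), array([0.4116, 0.3633, 0.045 ])] [array([0.5687, 0.1764, 0.052 ]), array([0.5768, 0.2978, 0.052 ])]
[(753, array([282.1, 215.6])), (3, array([275., 223.])), (3, array([275., 245.]))]
```

```bash
python3 -m jog '1 -2 4 -45 0;1 0 0 -40 0;1 0 0 -30 0;1 0 0 -20 0;1 0 0 -10 0' | grep -E 'tcp_pos|force'; python3 -m jog '0.15 0 0 0 0;0.15 0 0 0 0;0.15 0 0 0 0;0 0 0 0 0;0 0 0 0 0'; python3 -m jog '0 0 0 0 0;0 0 0 0 0'| grep -v rot; python3 -m jog '0 0 0 10 0;0 0 0 20 0;0 0 0 30 0;0 0 0 30 0;0 0 0 0 0'
```

```text
tcp_pos: [0.5253, 0.2656, 0.1452]
wrist_force: [-0.1, -0.1, 0.1]
gripper_force: 0.0
time_s: 3.95
tcp_pos: [0.5257, 0.2673, 0.1458]
ee_rot: [[-0.002, -1.0, 0.0], [-1.0, 0.002, 0.0], [-0.0, -0.0, -1.0]]
wrist_force: [0.1, 0.3, 0.9]
gripper_width: 0.517
gripper_force: 0.0
time_s: 4.2
tcp_pos: [0.5256, 0.2672, 0.1455]
wrist_force: [-0.7, -0.2, 0.1]
gripper_width: 0.284
gripper_force: 0.0
time_s: 4.82
tcp_pos: [0.527, 0.2682, 0.2381]
ee_rot: [[-0.002, -1.0, 0.005], [-1.0, 0.002, 0.004], [-0.004, -0.005, -1.0]]
wrist_force: [0.3, 1.4, -3.1]
gripper_width: 0.136
gripper_force: 30.0
```

```bash
cat > v.py <<'E'
import sys
from h import *
np.set_printoptions(precision=4,suppress=True)
x0,y0,x1,y1=map(int,sys.argv[2:6]);n=sys.argv[1]
c=cam(n);k=min(780/(x1-x0),580/(y1-y0))
cv2.imwrite(sys.argv[6],cv2.convertScaleAbs(cv2.resize(c["pixels"][y0:y1,x0:x1,::-1],None,fx=k,fy=k,interpolation=2),alpha=1.5))
s=r.sense();print('scale',k,s['time_s'],s['tcp_pos'],'tcp px',px(c,s['tcp_pos']))
E
python3 v.py side 170 70 330 200 pics/d2.png
```

```text
scale 4.461538461538462 4.875 [0.5254 0.2674 0.2358] tcp px [240.1477 123.4186]
```

View pics/d2.png

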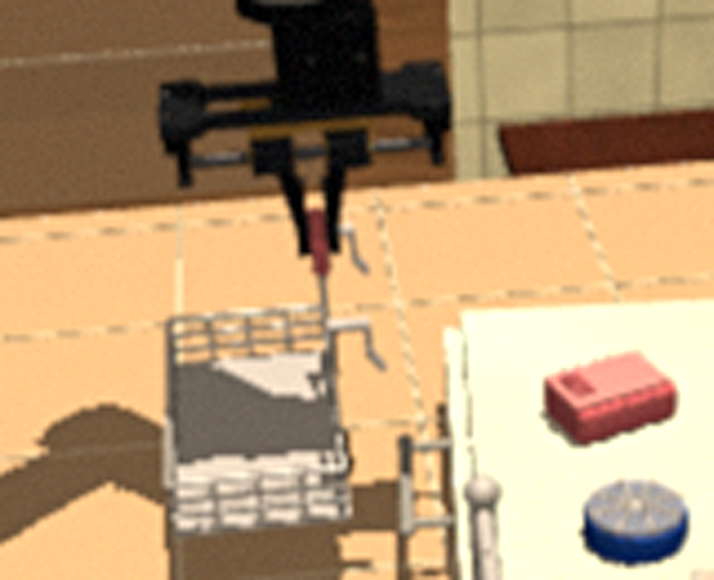

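The side view shows the basket held by its grip in the fingers, level, clear of the sill. The rim's front-left corner is at crop (170,320) and front-right at (172,490).

```bash
python3 - <<'E'
from h import *
np.set_printoptions(precision=4,suppress=True)
D=cam("side");S=cam("scene")
for p,y in(((170,320),.383),((172,490),.151),((328,308),.383),((330,326),.197)):
    q=(170+p[0]/4.4615,70+p[1]/4.4615);d=ray(D,q);o=D["origin"];print(o+d*(y-o[1])/d[1])
for c in(S,D):print(px(c,(.525,.267,.25)),blobs(c,(0,90,40),(12,255,255),(225,60,400,135)))
a=blobs(S,(0,90,40),(12,255,255),(300,60,370,130),1)[0][1];b=blobs(D,(0,90,40),(12,255,255),(230,110,260,135),1)[0][1]
print(tri(S,a,D,b))
E
```

```text
[0.4113 0.383  0.1197]
[0.4124 0.151  0.1171]
[0.5339 0.383  0.118 ]
[0.53   0.197  0.2056]
[343.5947  85.9681] [(92, array([338.6,  95.5])), (4, array([351.5,  88.5]))]
[239.6082 119.2469] [(565, array([308.3, 101.5])), (333, array([382.6, 117.6])), (58, array([240.7, 123.9]))]
(array([0.5287, 0.2437, 0.2428]), np.float64(0.0033565586940679268))
```

```bash
python3 -m jog '0 -15 0 25 0;0 -20 0 35 0;0 0 -15 0 0;0 0 -30 0 0;0 0 -40 0 0'|tail -5;python3 -m jog '0 0 -40 0 0;0 0 -40 0 0;0 0 -40 0 0;0 0 -40 0 0;0 0 -40 0 0'|tail -5;python3 -m jog '0 0 -40 0 -1.5;0 0 -40 0 -2;0 0 -40 0 0;0 0 -40 0 0;0 0 -40 0 0'|grep tcp;python3 -m jog '0 0 -25 0 0;0 0 -12 0 0;0 0 0 0 0;0 0 0 0 0';python3 v.py side 160 80 340 220 pics/d3.png
```

```text
tcp_pos: [0.4899, 0.1808, 0.2928]
ee_rot: [[-0.002, -1.0, -0.004], [-1.0, 0.002, -0.003], [0.003, 0.004, -1.0]]
wrist_force: [-0.5, 0.0, -2.3]
gripper_width: 0.131
gripper_force: 30.0
tcp_pos: [0.4895, -0.0197, 0.2931]
ee_rot: [[-0.003, -1.0, -0.004], [-1.0, 0.003, -0.0], [0.0, 0.004, -1.0]]
wrist_force: [1.1, -0.1, -3.6]
gripper_width: 0.138
gripper_force: 30.0
tcp_pos: [0.4895, -0.2193, 0.2928]
time_s: 7.35
tcp_pos: [0.4905, -0.254, 0.295]
ee_rot: [[-0.063, -0.998, -0.001], [-0.998, 0.063, 0.001], [-0.001, 0.001, -1.0]]
wrist_force: [0.3, -1.1, -4.0]
gripper_width: 0.138
gripper_force: 30.0
scale 4.142857142857143 7.4 [ 0.4907 -0.254   0.2954] tcp px [235.8167 215.428 ]
```

View pics/d3.png

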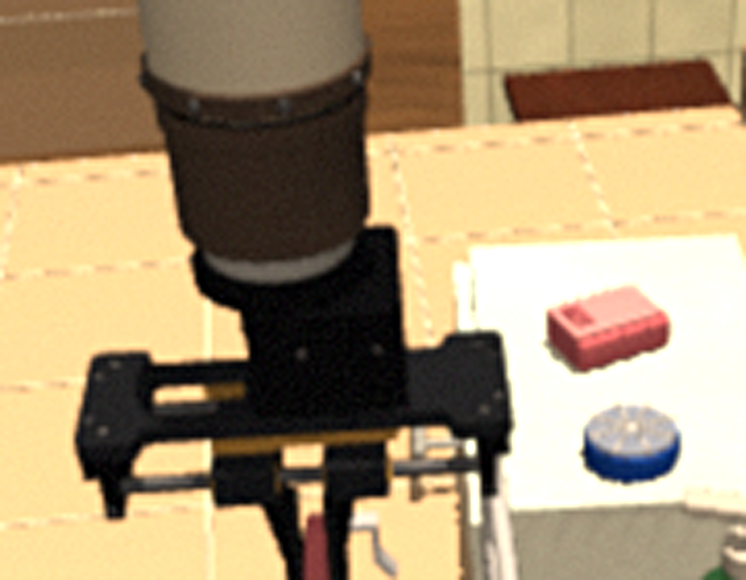

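The crop sat too high; it only shows the gripper with the grip at (318,540). I'll look lower.

```bash
python3 v.py side 160 185 340 319 pics/d4.png
```

```text
scale 4.3283582089552235 7.45 [ 0.4907 -0.2539  0.2956] tcp px [235.851  215.3235]
```

View pics/d4.png

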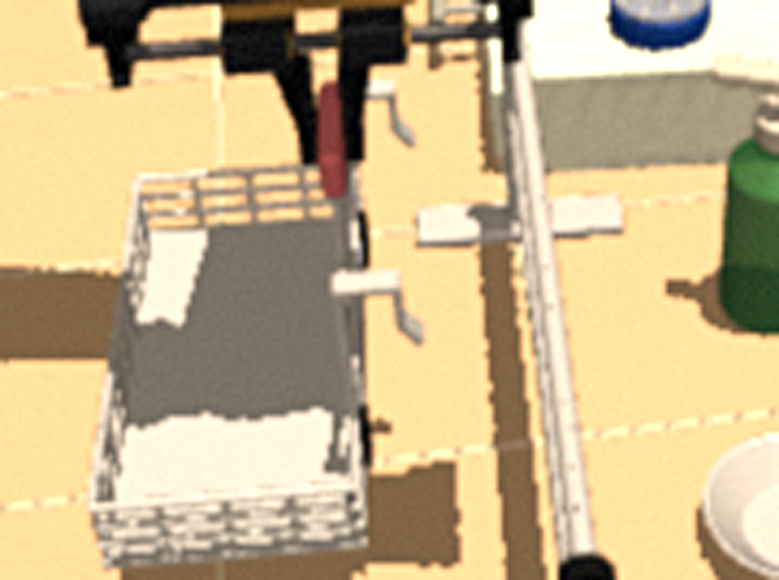

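Right hook: top from crop (333,280) to (400,275), lip down to (420,335). The bar runs clear to its right and the ring is at (585,565).

```bash
python3 - <<'E'
from h import *
np.set_printoptions(precision=4,suppress=True)
D=cam("side");k=4.3284
f=lambda a,b:(160+a/k,185+b/k)
def ony(q,y):
    d=ray(D,q);o=D["origin"];return o+d*(y-o[1])/d[1]
for n,p in(('front',(333,293)),('back',(398,293)),('lip',(421,338))):print(n,ony(f(*p),-.331))
for p in((94,500),(365,488)):print('rim',ony(f(*p),-.37))
for p in((524,200),(547,200),(538,300),(560,300),(555,450),(580,450)):print('bar',onz(D,f(*p),.19))
print('exp bar',[ (px(D,(.5768+.0637*(y+.489),y,.19))-[160,185])*k for y in(-.1,-.2,-.3)])
print('exp TCP hook back', onz(D,f(398,293),.26))
E
```

```text
front [ 0.4861 -0.331   0.2666]
back [ 0.5144 -0.331   0.2621]
lip [ 0.5228 -0.331   0.2321]
rim [ 0.3717 -0.37    0.1949]
rim [ 0.4905 -0.37    0.1801]
bar [ 0.5874 -0.1983  0.19  ]
bar [ 0.5995 -0.2003  0.19  ]
bar [ 0.584  -0.2735  0.19  ]
bar [ 0.5948 -0.2753  0.19  ]
bar [ 0.5779 -0.37    0.19  ]
bar [ 0.5891 -0.3718  0.19  ]
exp bar [array([524.9119,  84.894 ]), array([538.983, 200.501]), array([555.5992, 337.0182])]
exp TCP hook back [ 0.5145 -0.3289  0.26  ]
```

```bash
python3 -m jog '0 15 0 0 0;0 25 0 0 0;0 25 0 0 0;0 15 0 0 0;0 7 0 0 0'|grep tcp;python3 -m jog '0 0 0 -5 0;0 0 0 -10 0;0 0 0 -10 0;0 0 0 -10 0;0 0 0 0 0';python3 v.py side 200 185 340 289 pics/d5.png
```

```text
tcp_pos: [0.5786, -0.2545, 0.2949]
time_s: 8.75
tcp_pos: [0.5768, -0.2546, 0.2592]
ee_rot: [[-0.064, -0.998, -0.003], [-0.998, 0.064, 0.001], [-0.001, 0.003, -1.0]]
wrist_force: [-0.8, 0.8, -3.6]
gripper_width: 0.136
gripper_force: 30.0
scale 5.571428571428571 8.8 [ 0.5774 -0.2549  0.2601] tcp px [279.1873 224.3761]
```

View pics/d5.png

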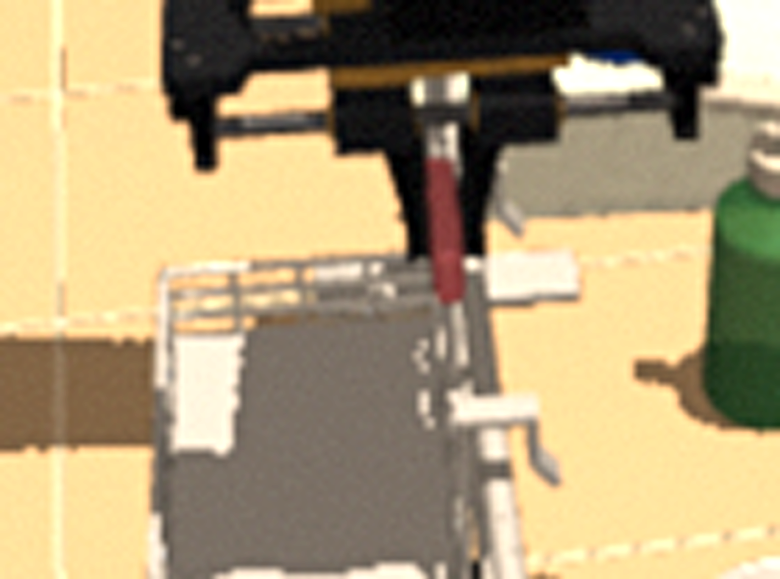

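Right hook straddles the bar: strap at column 458, bar at 480–515, lip at 530–557. I'll lower on.

```bash
python3 -m jog '0 0 0 -10 0;0 0 0 -8 0;0 0 0 -3 0;0 0 0 0 0'|grep -E "tcp|wrist";python3 -m jog '0 0 0 -2 0;0 0 0 0 0'|grep -E "tcp|wrist";python3 -m jog '0 0 0 -2 0;0 0 0 0 0'|grep -E "tcp|wrist";python3 -m jog '0 0 0 -2 0;0 0 0 0 0'|grep -E "tcp|wrist"
```

```text
tcp_pos: [0.5774, -0.2546, 0.2387]
wrist_force: [-0.5, 1.2, -3.8]
tcp_pos: [0.5775, -0.2547, 0.2374]
wrist_force: [-0.9, 0.8, -2.0]
tcp_pos: [0.5775, -0.2548, 0.2354]
wrist_force: [-0.4, -0.6, -2.9]
tcp_pos: [0.5776, -0.2547, 0.2333]
wrist_force: [-0.9, -0.1, -2.0]
```

```bash
for i in 1; do python3 -m jog '0 0 0 -2 0;0 0 0 0 0'|grep -E "tcp|wrist";done;python3 -m jog '0 0 0 -2 0;0 0 0 0 0'|grep -E "tcp|wrist";python3 -m jog '0 0 0 0 0;0 0 0 0 0'|grep -E "tcp|wrist"
```

```text
tcp_pos: [0.5776, -0.2547, 0.2313]
wrist_force: [-1.3, 0.1, -3.1]
tcp_pos: [0.5777, -0.2548, 0.2302]
wrist_force: [-2.1, 1.4, 0.6]
tcp_pos: [0.5778, -0.2547, 0.2301]
wrist_force: [-2.9, 2.2, 2.4]
```

Resting on the bar. I release briefly so it hangs freely, then regrip deeper.

```bash
python3 -m jog '0.45 0 0 0 0;0.45 0 0 0 0;0.45 0 0 0 0;0.45 0 0 0 0'|grep -E "tcp|wrist|width";python3 v.py side 180 195 340 315 pics/d6.png
```

```text
tcp_pos: [0.5779, -0.2549, 0.2295]
wrist_force: [0.3, -0.7, -0.1]
gripper_width: 0.433
scale 4.833333333333333 11.35 [ 0.5778 -0.2549  0.2295] tcp px [279.7803 235.2661]
```

View pics/d6.png

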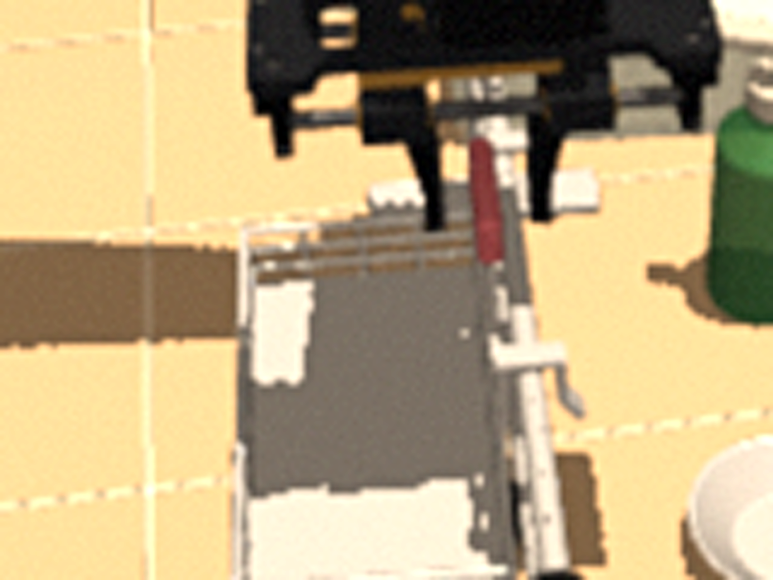

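It hangs freely on the bar. Regrip deeper and slide.

```bash
python3 -m jog '0.45 0 0 -8 0;0.45 0 0 -6 0;0 0 0 0 0;0 0 0 0 0;0 0 0 0 0'|tail -2;python3 -m jog '0 0 0 0 0;0 -0.3 -5 0 0;0 -0.6 -10 0 0;0 -0.6 -10 0 0;0 -0.6 -10 0 0'|tail -5;python3 -m jog '0 -0.6 -10 0 0;0 -0.6 -10 0 0;0 -0.6 -10 0 0;0 -0.6 -10 0 0;0 0 0 0 0'|tail -5;python3 -m jog '0 -0.9 -14 0 0;0 0 0 0 0'|tail -5
```

```text
gripper_width: 0.197
gripper_force: 0.0
tcp_pos: [0.5754, -0.2899, 0.2158]
ee_rot: [[-0.063, -0.998, -0.0], [-0.998, 0.063, 0.001], [-0.001, 0.0, -1.0]]
wrist_force: [-1.4, 5.5, 3.1]
gripper_width: 0.14
gripper_force: 30.0
tcp_pos: [0.573, -0.3314, 0.2158]
ee_rot: [[-0.064, -0.998, 0.0], [-0.998, 0.064, -0.002], [0.002, -0.0, -1.0]]
wrist_force: [-1.1, -1.8, 1.6]
gripper_width: 0.133
gripper_force: 30.0
tcp_pos: [0.5722, -0.3451, 0.2158]
ee_rot: [[-0.064, -0.998, 0.0], [-0.998, 0.064, -0.002], [0.002, -0.0, -1.0]]
wrist_force: [-0.6, -2.3, 1.3]
gripper_width: 0.133
gripper_force: 30.0
```

```bash
python3 -m jog '0 -0.3 -5 0 0;0 -0.3 -4 0 0;0 0 0 0 0'|grep -E "tcp|wrist";python3 -m jog '0 -0.1 -2 0 0;0 0 0 0 0'|grep -E "tcp|wrist";python3 -m jog '0 -0.1 -2 0 0;0 0 0 0 0'|grep -E "tcp|wrist";python3 -m jog '0 -0.1 -2 0 0;0 0 0 0 0'|grep -E "tcp|wrist"
```

```text
tcp_pos: [0.5717, -0.3522, 0.2157]
wrist_force: [-1.4, 4.0, 2.9]
tcp_pos: [0.5717, -0.354, 0.2158]
wrist_force: [-1.4, 5.2, 4.1]
tcp_pos: [0.5716, -0.356, 0.2158]
wrist_force: [-1.9, 5.2, 3.3]
tcp_pos: [0.5714, -0.358, 0.2158]
wrist_force: [-1.1, 5.1, 3.9]
```

```bash
python3 -m jog '0 -0.1 -2 0 0;0 0 0 0 0'|grep -E "tcp|wrist";python3 -m jog '0 -0.1 -2 0 0;0 0 0 0 0'|grep -E "tcp|wrist";python3 -m jog '0 0 -1 0 0;0 0 0 0 0'|grep -E "tcp|wrist"
```

```text
tcp_pos: [0.5713, -0.36, 0.2158]
wrist_force: [-2.2, 4.7, 3.9]
tcp_pos: [0.5712, -0.3618, 0.2158]
wrist_force: [-1.2, 5.4, 3.6]
tcp_pos: [0.5712, -0.3619, 0.2157]
wrist_force: [-1.5, 8.7, 5.5]
```

```bash
python3 -m jog '0.2 0 1 0 0;0.4 0 0 0 0;0.4 0 0 0 0;0.4 0 0 0 0'|tail -2;python3 -m jog '0.4 0 0 10 0;0.4 0 0 30 0;0.4 0 0 40 0;0.4 -20 30 10 0;0.4 0 30 0 0'|grep -E "tcp|wrist";python3 -m jog '0.4 0 60 0 0;0.4 0 60 0 0;0.4 0 60 0 0;0.4 0 60 0 0;0.4 0 60 0 0'|grep tcp
cat > m3.py <<'E'
from h import *
np.set_printoptions(precision=4,suppress=True)
S=cam("scene");D=cam("side")
for c,g in((S,(375,155,425,195)),(D,(285,140,330,175))):
    h=cv2.cvtColor(c["pixels"],cv2.COLOR_RGB2HSV);m=cv2.inRange(h,np.array((0,80,60)),np.array((9,255,255)))|cv2.inRange(h,np.array((165,80,60)),np.array((179,255,255)))
    k=np.zeros_like(m);x0,y0,x1,y1=g;k[y0:y1,x0:x1]=m[y0:y1,x0:x1]
    ct=max(cv2.findContours(k,0,1)[0],key=cv2.contourArea)
    print(cv2.contourArea(ct),[onz(c,p[0],.1)[:2] for p in cv2.approxPolyDP(ct,2,True)])
E
python3 m3.py
```

```text
gripper_width: 0.386
gripper_force: 0.0
tcp_pos: [0.5508, -0.3029, 0.3085]
wrist_force: [-0.3, 0.2, -0.9]
tcp_pos: [0.5511, -0.001, 0.3068]
786.0 [array([0.6771, 0.2648]), array([0.7074, 0.1991]), array([0.7781, 0.227 ]), array([0.7539, 0.2918])]
387.0 [array([0.7803, 0.2603]), array([0.755, 0.305]), array([0.6924, 0.2827]), array([0.6821, 0.2395]), array([0.7028, 0.1872]), array([0.7666, 0.2121])]
```

```bash
python3 -m jog '0 8 27 0 -10.2;0 8 27 0 -10.2;0 8 27 0 -10.2;0 8 27 0 -10.2;0 8 27 0 -10.2'|grep tcp;python3 -m jog '0 8 27 0 -10.2;0 8 26 0 -10.2;0 8 26 0 -10.2;0 8 26 0 -10.2;0 0 0 0 0'|head -3;python3 w.py pics/w2.png
```

```text
tcp_pos: [0.5917, 0.1324, 0.3065]
time_s: 18.45
tcp_pos: [0.6237, 0.2381, 0.3053]
ee_rot: [[-0.996, 0.093, -0.0], [0.093, 0.996, -0.0], [0.0, -0.0, -1.0]]
18.5 [0.6234 0.2372 0.3056] [0.093  0.9957]
```

View pics/w2.png

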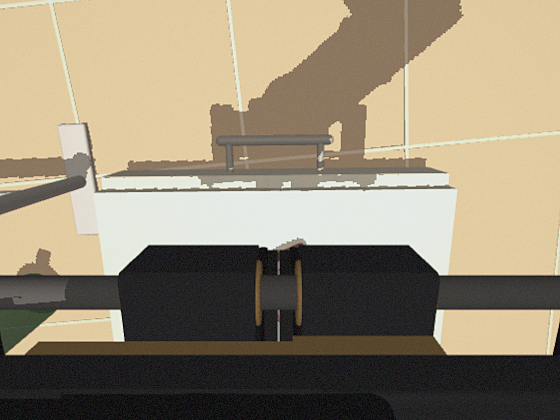

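Handle bar runs (217,140)–(333,139); the panel's front top edge is at row ~173, and the chest's front edge at row ~188, columns 98–455.

```bash
python3 - <<'E'
from h import *
np.set_printoptions(precision=4,suppress=True)
c=cam("wrist")
for n,p,z in(('h',(217,140),.049),('h',(275,139.5),.049),('h',(333,139),.049),('panel',(103,176),.072),('panel',(447,171),.072),('chest',(97,190),.085),('chest',(456,187),.085)):print(n,onz(c,p,z))
S=cam("scene")
for b in blobs(S,(100,60,30),(130,255,255),(335,195,380,235)):print('pill',b,onz(S,b[1],.1))
E
```

```text
h [0.5679 0.1744 0.049 ]
h [0.5733 0.2382 0.049 ]
h [0.5786 0.302  0.049 ]
panel [0.5933 0.052  0.072 ]
panel [0.6219 0.4176 0.072 ]
chest [0.6059 0.0491 0.085 ]
chest [0.6373 0.4215 0.085 ]
pill (104, array([356.2, 223.2])) [0.7383 0.0699 0.1   ]
pill (1, array([341., 209.])) [0.6877 0.0774 0.1   ]
pill (1, array([371., 212.])) [0.7445 0.1178 0.1   ]
```

```bash
python3 -m jog '0 -30 -1 -30 0.5;0 0 0 -60 0;0 0 0 -60 0;0 0 0 -50 0;0 0 0 0 0'|grep -E "tcp|wrist";python3 -m jog '0 0 0 -20 0;0 0 0 -20 0;0 0 0 -12 0;0 0 0 -11 0;0 0 0 0 0'|grep -E "tcp|wrist"
```

```text
tcp_pos: [0.5908, 0.2337, 0.1021]
wrist_force: [0.8, 0.5, 0.4]
tcp_pos: [0.5932, 0.2361, 0.0426]
wrist_force: [-0.0, -0.4, -0.2]
```

```bash
python3 -m jog '0 -10 0.8 0 0;0 -15 1.3 0 0;0 -20 1.7 0 0;0 -20 1.7 0 0;0 -20 1.7 0 0'|grep -E "tcp|wrist";python3 -m jog '0 -20 1.7 0 0;0 -20 1.7 0 0;0 -20 1.7 0 0;0 -15 1.3 0 0;0 0 0 0 0'|grep -E "tcp|wrist";python3 -m jog '0 -8 0.6 0 0;0 -3 0.2 0 0;0 0 0 0 0'|grep -E "tcp|wrist";python3 -m jog '0 -3 0.2 0 0;0 0 0 0 0'|grep -E "tcp|wrist"
```

```text
tcp_pos: [0.5071, 0.2438, 0.0433]
wrist_force: [0.9, -0.0, 0.1]
tcp_pos: [0.4318, 0.2496, 0.0429]
wrist_force: [0.4, -0.4, 0.2]
tcp_pos: [0.422, 0.2505, 0.0424]
wrist_force: [-0.1, -0.7, -0.3]
tcp_pos: [0.419, 0.2507, 0.0424]
wrist_force: [0.5, 0.8, -0.6]
```

```bash
python3 -m jog '0 -3 0.2 0 0;0 0 0 0 0'|grep -E "tcp|wrist";python3 -m jog '0 -3 0.2 0 0;0 0 0 0 0'|grep -E "tcp|wrist";python3 -m jog '0 -2 0.2 0 0;0 0 0 0 0'|grep -E "tcp|wrist"
```

```text
tcp_pos: [0.4177, 0.251, 0.0426]
wrist_force: [8.8, -3.5, -3.4]
tcp_pos: [0.4173, 0.2512, 0.0428]
wrist_force: [19.5, -8.9, -10.7]
tcp_pos: [0.4171, 0.2513, 0.0429]
wrist_force: [28.0, -12.9, -14.1]
```

```bash
python3 -m jog '0 6 -0.5 0 0;0 5 -0.4 0 0;0 0 0 0 0;0 0 0 20 0;0 0 0 40 0'|grep -E "tcp|wrist";python3 -m jog '0 20 0 55 0;0 40 0 45 0;0 40 0 45 0;0 40 -5 45 0;0 12 -5 45 0'|grep -E "tcp|wrist";python3 -m jog '0 0 0 0 0'>/dev/null; python3 w.py pics/w3.png
```

```text
tcp_pos: [0.4207, 0.2497, 0.1018]
wrist_force: [0.9, 0.5, 0.6]
tcp_pos: [0.575, 0.2405, 0.338]
wrist_force: [-0.2, 0.3, -0.5]
23.9 [0.5743 0.241  0.3388] [0.0863 0.9963]
```

View pics/w3.png

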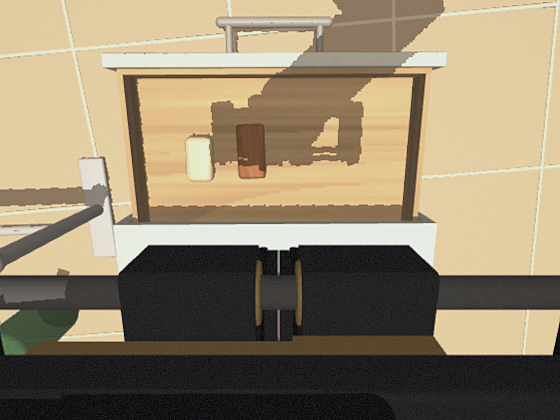

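Two items: cream soap at (200,159), cols 187–214, rows 136–181, and nailbrush at (251,151), cols 237–266, rows 124–179. No lilac soap or pumice is present.

```bash
python3 - <<'E'
from h import *
np.set_printoptions(precision=4,suppress=True)
c=cam("wrist")
for n,P,z in(('cream',((187,138),(213,136),(187,181),(213,181),(200.5,158.5)),.044),('brush',((237,125),(264,124),(238,178),(266,179),(251.5,151.5)),.048),('handle',((217,21),(333,21)),.049),('panelback',((120,69),(430,66)),.072),('cfront',((112,223),(436,223)),.085)):
    for p in P:print(n,onz(c,p,z))
E
```

```text
cream [0.5154 0.1365 0.044 ]
cream [0.5158 0.168  0.044 ]
cream [0.5671 0.1288 0.044 ]
cream [0.5699 0.1609 0.044 ]
cream [0.5411 0.1493 0.044 ]
brush [0.5055 0.1987 0.048 ]
brush [0.5071 0.2306 0.048 ]
brush [0.5683 0.1927 0.048 ]
brush [0.5725 0.2268 0.048 ]
brush [0.5378 0.2125 0.048 ]
handle [0.3928 0.1895 0.049 ]
handle [0.4038 0.3171 0.049 ]
panelback [0.4364 0.0822 0.072 ]
panelback [0.462  0.4156 0.072 ]
cfront [0.6027 0.0457 0.085 ]
cfront [0.6352 0.4204 0.085 ]
```

```bash
python3 -m jog '0.55 -12 -40 -30 -2;0.55 -15 -40 -40 0;0.55 -6 -12 -50 0;0.55 0 0 -55 0;0.55 0 0 -40 0'|grep -E "tcp";python3 -m jog '0.55 0 0 0 0;0.55 0 0 0 0'|grep -vE "rot"
```

```text
tcp_pos: [0.5382, 0.1475, 0.1191]
time_s: 24.82
tcp_pos: [0.5416, 0.149, 0.1236]
wrist_force: [0.7, -0.4, 0.3]
gripper_width: 0.543
gripper_force: 0.0
```

```bash
python3 -m jog '0.55 0 0 -40 0;0.55 0 0 -30 0;0.55 0 0 -13 0;0.55 0 0 -6 0;0.55 0 0 0 0'|grep -E "tcp|wrist";python3 -m jog '0 0 0 0 0;0 0 0 0 0;0 0 0 0 0;0 0 0 0 0;0 0 0 0 0'|grep -vE "rot"; python3 -m jog '0 0 0 10 0;0 0 0 30 0;0 0 0 50 0;0 0 0 50 0;0 0 0 50 0'|grep -vE "rot"
```

```text
tcp_pos: [0.5419, 0.1489, 0.0345]
wrist_force: [-0.0, -0.5, -0.8]
time_s: 26.08
tcp_pos: [0.5416, 0.1486, 0.0343]
wrist_force: [-0.8, -0.3, 6.2]
gripper_width: 0.384
gripper_force: 30.0
time_s: 26.7
tcp_pos: [0.5408, 0.1484, 0.2253]
wrist_force: [0.7, 0.1, -1.1]
gripper_width: 0.386
gripper_force: 30.0
```

```bash
python3 -m jog '0 -3 -20 30 0;0 -3 -40 20 0;0 -3 -50 0 1;0 -3 -50 0 1;0 -3 -50 0 1'|grep -E "tcp";python3 -m jog '0 -3 -50 0 0;0 -3 -50 0 0;0 -3 -50 0 0;0 -3 -40 0 0;0 -3 -20 0 0'|grep -E "tcp|force"
cat > g.py <<'E'
from h import *
np.set_printoptions(precision=4,suppress=True)
S=cam("scene");D=cam("side")
e=(.572,-.362,.224);P=[]
for c in(S,D):
    q=px(c,e);x,y=q.astype(int);b=blobs(c,(0,90,40),(12,255,255),(x-25,y-25,x+25,y+25),2);print(q,b);P.append(b[0][1])
print(tri(S,P[0],D,P[1]), r.sense()['tcp_pos'])
E
python3 g.py
```

```text
tcp_pos: [0.5256, -0.0628, 0.2738]
tcp_pos: [0.5105, -0.2731, 0.2732]
wrist_force: [-0.1, 0.8, -0.5]
gripper_force: 30.0
[152.8797 278.5312] [(349, array([153.8, 276.8]))]
[284.3552 274.5622] [(191, array([284., 273.]))]
(array([ 0.5716, -0.359 ,  0.2255]), np.float64(0.0002935180436374126)) [ 0.5106 -0.2727  0.2732]
```

```bash
python3 -m jog '0 0 -40 0 0;0 0 -50 0 0;0 0 -34 0 0;0 0 -10 -20 0;0 0 0 -40 0'|grep -E "tcp";python3 -m jog '0 0 0 -50 0;0 0 0 -45 0;0 0 0 -20 0;0 0 0 -11 0;0 0 0 0 0'|grep -E "tcp|force"
```

```text
tcp_pos: [0.5126, -0.4057, 0.2146]
tcp_pos: [0.5119, -0.4049, 0.0879]
wrist_force: [-0.4, 0.4, -0.2]
gripper_force: 30.0
```

```bash
python3 -m jog '0 0 0 -2 0;0.55 0 0 0 0;0.55 0 0 0 0;0.55 0 0 0 0;0.55 0 0 0 0'|grep -vE "rot";python3 -m jog '0.55 0 0 20 0;0.55 0 0 50 0;0.55 0 0 60 0;0.55 0 0 60 0;0.55 0 50 10 0'|grep -E "tcp|force";python3 -m jog '0.55 4 60 0 0;0.55 6 60 0 0;0.55 6 60 0 0;0.55 6 60 0 0;0.55 6 60 0 0'|grep tcp;python3 -m jog '0.55 6 60 20 0;0.55 6 60 20 0;0.55 6 60 20 0;0.55 6 60 0 0;0.55 3 40 0 0'|grep tcp;python3 g.py
```

```text
time_s: 29.92
tcp_pos: [0.5112, -0.4056, 0.0857]
wrist_force: [-0.8, 0.3, 0.3]
gripper_width: 0.543
gripper_force: 0.0
tcp_pos: [0.5128, -0.3581, 0.2908]
wrist_force: [0.7, 0.9, -1.0]
gripper_force: 0.0
tcp_pos: [0.539, -0.0536, 0.2859]
tcp_pos: [0.5657, 0.2242, 0.3446]
[152.8797 278.5312] [(336, array([153.4, 276.7]))]
[284.3552 274.5622] [(191, array([283.5, 273.1]))]
(array([ 0.5707, -0.3592,  0.2255]), np.float64(0.00012520998274077823)) [0.5657 0.2253 0.3433]
```

```bash
cat > b.py <<'E'
from h import *
np.set_printoptions(precision=4,suppress=True)
c=cam("wrist");q=px(c,(.5385,.2122,.048));x,y=q.astype(int);print(q,r.sense()['tcp_pos'],r.sense()['ee_rot'][:2,1],c["pixels"][y,x],c["pixels"][y,x+40])
h=cv2.cvtColor(c["pixels"],cv2.COLOR_RGB2HSV);m=cv2.inRange(h,np.array((0,110,20)),np.array((12,255,140)))
m[:70]=0;m[225:]=0;m[:,:140]=0;m[:,410:]=0
for ct in sorted(cv2.findContours(m,0,1)[0],key=cv2.contourArea)[-2:]:
    b=cv2.minAreaRect(ct);P=[onz(c,p,.048)[:2] for p in cv2.boxPoints(b)];print(cv2.contourArea(ct),b,np.mean(P,0),P)
E
python3 b.py
```

```text
[266.1285 158.2196] [0.5656 0.2234 0.3437] [0.066  0.9978] [112  75  52] [123 101  75]
0.0 ((253.0, 175.5), (1.0, 0.0), -90.0) [0.5586 0.1945] [array([0.5592, 0.1944]), array([0.5592, 0.1944]), array([0.558 , 0.1945]), array([0.558 , 0.1945])]
868.5 ((265.5, 156.0), (46.0, 27.0), 90.0) [0.5362 0.2116] [array([0.5074, 0.1974]), array([0.5095, 0.2298]), array([0.565 , 0.2263]), array([0.5629, 0.1929])]
```

```bash
python3 -m jog '0.6 -13 -6 -50 0;0.6 -14 -5 -55 0;0.6 0 0 -60 0;0.6 0 0 -50 0;0.6 0 0 0 0'|grep tcp;python3 -m jog '0.6 0 0 -40 0;0.6 0 0 -30 0;0.6 0 0 -15 0;0.6 0 0 -7 0;0.6 0 0 0 0'|grep -E "tcp|force";python3 -m jog '0 0 0 0 0;0 0 0 0 0;0 0 0 0 0;0 0 0 0 0;0 0 0 0 0'|grep -vE "rot"; python3 -m jog '0 0 0 10 0;0 0 0 30 0;0 0 0 50 0;0 0 0 50 0;0 0 0 50 0'|grep -vE "rot"
```

```text
tcp_pos: [0.5366, 0.2079, 0.1263]
tcp_pos: [0.5397, 0.2109, 0.0386]
wrist_force: [-0.1, 0.3, 0.3]
gripper_force: 0.0
time_s: 33.83
tcp_pos: [0.5392, 0.2109, 0.0382]
wrist_force: [-1.7, 0.4, 4.9]
gripper_width: 0.387
gripper_force: 30.0
time_s: 34.45
tcp_pos: [0.5384, 0.2102, 0.2293]
wrist_force: [-0.5, -0.6, -0.4]
gripper_width: 0.392
gripper_force: 30.0
```

```bash
python3 -m jog '0 -2 -20 30 0;0 -3 -40 20 0;0 -3 -50 0 0;0 -3 -50 0 0;0 -3 -50 0 0'|grep -E "tcp";python3 -m jog '0 -3 -50 0 0;0 -3 -50 0 0;0 -3 -50 0 0;0 -3 -50 0 0;0 0 0 0 0'|grep -E "tcp|force"; python3 g.py;python3 - <<'E'
from h import *
S=cam("scene")
x,y=px(S,(.512,-.405,.095)).astype(int);print(x,y,blobs(S,(18,20,120),(35,140,255),(x-25,y-25,x+25,y+25),2),S["pixels"][y,x])
E
```

```text
tcp_pos: [0.5241, -0.001, 0.2777]
tcp_pos: [0.5118, -0.2022, 0.2772]
wrist_force: [-0.9, 0.1, -0.1]
gripper_force: 30.0
[152.8797 278.5312] [(336, array([153.4, 276.7]))]
[284.3552 274.5622] [(185, array([283.6, 273.1]))]
(array([ 0.5708, -0.3593,  0.2256]), np.float64(0.00019581191645758045)) [ 0.5124 -0.1998  0.2773]
130 303 [(1272, array([125.6, 301.4])), (74, array([149.4, 308.4]))] [136 131  82]
```

```bash
python3 -m jog '0 0 -40 0 0;0 0 -45 0 0;0 0 -20 0 0;0 0 -5 -20 0;0 0 0 -40 0'|grep -E "tcp";python3 -m jog '0 0 0 -50 0;0 0 0 -45 0;0 0 0 -20 0;0 0 0 -12 0;0 0 0 0 0'|grep -E "tcp|force";python3 -m jog '0.55 0 0 0 0;0.55 0 0 0 0;0.55 0 0 0 0;0.55 0 0 0 0'|grep -vE "rot";python3 -m jog '0.55 0 0 20 0;0.55 0 0 50 0;0.55 0 0 60 0;0.55 0 0 60 0;0.55 0 50 20 0'|grep -E "tcp|force";python3 -m jog '0.55 -15 40 0 0;0.55 -15 40 0 0;0 -15 60 0 0;0 -15 60 0 0;0 -15 60 0 0'|grep tcp; python3 -m jog '0 -15 60 0 0;0 -15 60 0 0;0 -15 60 0 0;0 -15 40 0 0;0 0 0 0 0'|grep tcp;python3 g.py;python3 v.py scene 60 235 210 347 pics/s2.png
```

```text
tcp_pos: [0.5143, -0.3092, 0.2187]
tcp_pos: [0.5134, -0.3089, 0.0907]
wrist_force: [-0.1, -0.1, -0.3]
gripper_force: 30.0
time_s: 37.6
tcp_pos: [0.5129, -0.3095, 0.0909]
wrist_force: [-0.7, 0.2, -0.4]
gripper_width: 0.545
gripper_force: 0.0
tcp_pos: [0.5142, -0.2613, 0.305]
wrist_force: [0.3, 0.6, -0.5]
gripper_force: 0.0
tcp_pos: [0.437, 0.0021, 0.3008]
tcp_pos: [0.377, 0.2227, 0.3005]
[152.8797 278.5312] [(357, array([151.4, 274.5])), (1, array([162., 282.]))]
[284.3552 274.5622] [(207, array([279.9, 273.7])), (62, array([265.7, 296.2]))]
(array([ 0.5637, -0.3586,  0.2244]), np.float64(0.000172265892944802)) [0.3776 0.2207 0.3006]
scale 5.178571428571429 39.625 [0.3778 0.2201 0.3006] tcp px [284.2526  50.6093]
```

View pics/s2.png

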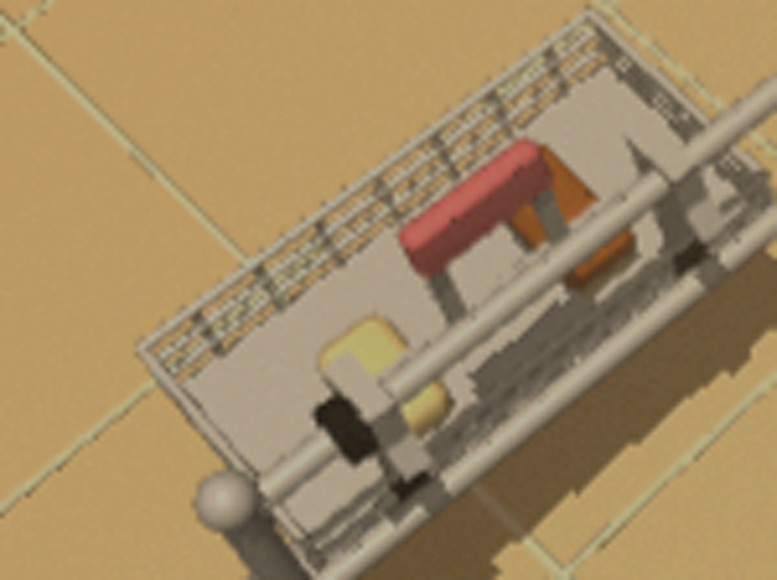

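Both items lie in the tray and the right hook sits against the ring. Now I close the drawer.

```bash
python3 -m jog '0 -8 33 -30 0;0 0 0 -60 0;0 0 0 -60 0;0 0 0 -60 0;0 0 0 0 0'|grep -E "tcp";python3 -m jog '0 0 0 -30 0;0 0 0 -15 0;0 0 0 0 0;0 8 -0.7 0 0;0 10 -0.8 0 0'|grep -E "tcp|wrist";python3 -m jog '0 20 -1.7 0 0;0 20 -1.7 0 0;0 20 -1.7 0 0;0 20 -1.7 0 0;0 20 -1.7 0 0'|grep -E "tcp|wrist";python3 -m jog '0 20 -1.7 0 0;0 20 -1.7 0 0;0 15 -1.3 0 0;0 8 -0.7 0 0;0 0 0 0 0'|grep -E "tcp|wrist"
```

```text
tcp_pos: [0.3684, 0.2498, 0.0875]
tcp_pos: [0.3891, 0.2528, 0.0472]
wrist_force: [-2.2, 1.6, 1.3]
tcp_pos: [0.4894, 0.2437, 0.0465]
wrist_force: [-1.5, 2.0, 0.3]
tcp_pos: [0.5514, 0.238, 0.0456]
wrist_force: [-0.9, -0.4, 0.0]
```

```bash
python3 -m jog '0 3 -0.2 0 0;0 0 0 0 0'|grep -E "tcp|wrist";python3 -m jog '0 3 -0.2 0 0;0 0 0 0 0'|grep -E "tcp|wrist";python3 -m jog '0 3 -0.2 0 0;0 0 0 0 0'|grep -E "tcp|wrist";python3 -m jog '0 3 -0.2 0 0;0 0 0 0 0'|grep -E "tcp|wrist"
```

```text
tcp_pos: [0.5537, 0.238, 0.0456]
wrist_force: [0.4, -0.0, -0.1]
tcp_pos: [0.5569, 0.2378, 0.0456]
wrist_force: [-0.5, 0.5, 0.3]
tcp_pos: [0.5583, 0.2376, 0.0455]
wrist_force: [-6.4, 1.9, 2.6]
tcp_pos: [0.5585, 0.2375, 0.0454]
wrist_force: [-14.3, 5.1, 8.3]
```

```bash
python3 -m jog '0 -10 0.5 0 0;0 -20 0 0 0;0 -10 0 20 0;0 0 0 50 0;0 0 0 50 0'|grep -E "tcp|wrist";python3 -m jog '0 0 0 60 0;0 0 0 40 0;0 0 0 0 0;0 0 0 0 0;0 0 0 0 0'|grep -E "tcp|wrist";python3 g.py; python3 - <<'E'
from h import *
D=cam("side");x,y=px(D,(.51,-.31,.1)).astype(int)
for n,lo,hi in(('brush',(0,120,20),(14,255,160)),('cream',(22,60,120),(35,200,255))):print(n,[(a,onz(D,p,.09).round(3)) for a,p in blobs(D,lo,hi,(225,270,290,345),2)])
S=cam("scene");print('ring-hook', [onz(S,p,.19).round(4) for p in((60+350/5.18,235+430/5.18),(60+395/5.18,235+400/5.18))])
E
python3 v.py scene 60 60 500 388 pics/s3.png
```

```text
tcp_pos: [0.523, 0.2377, 0.1668]
wrist_force: [1.1, 0.2, 0.5]
tcp_pos: [0.5223, 0.2374, 0.2638]
wrist_force: [0.1, -0.5, -0.6]
[152.8797 278.5312] [(360, array([151.4, 274.5])), (1, array([161., 281.]))]
[284.3552 274.5622] [(205, array([280. , 273.8])), (62, array([265.7, 296.2]))]
(array([ 0.5638, -0.3586,  0.2243]), np.float64(0.00030829951456124214)) [0.5226 0.2376 0.2641]
brush [(409, array([ 0.517, -0.312,  0.09 ])), (83, array([ 0.576, -0.257,  0.09 ]))]
cream [(222, array([ 0.519, -0.409,  0.09 ]))]
ring-hook [array([ 0.5823, -0.4407,  0.19  ]), array([ 0.5852, -0.4223,  0.19  ])]
scale 1.7682926829268293 44.625 [0.5228 0.2378 0.2649] tcp px [335.6085  87.0469]
```

View pics/s3.png

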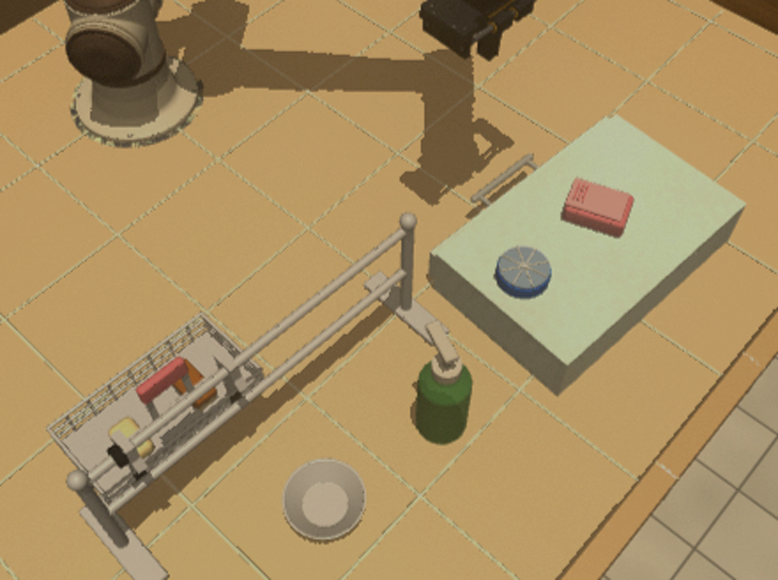

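```bash
python3 -c "
from station import r
print(r.finish_job())"
```

```text
the job is handed in; nothing more can be done
None
```

The job is handed in with no verdict returned: the basket hangs with its right hook at the ring, holding the cream soap and nailbrush (the only items in the drawer), and the drawer is pushed home; the bystanders looked unmoved in the last picture.

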